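# Line up the specimen pots by size for embedding

### The arm

A 6-joint arm with a two-finger parallel gripper is mounted at the origin on the work surface. World frame = base frame: x ahead of the robot, y to its left, z up, the work surface at z = 0. Lengths are in m, angles in rad, forces in N, time in s.
With the tool pointing down it reaches from about 0.25 to 0.725 m from the base axis. Payload 4 kg.
Tool frame: the origin (TCP) lies at the very end of the fingers, on their centre line; the grasp point (between the pads) lies 19 mm behind it; x points along the fingers, z is the direction in which the jaws open and shut, and the axes are right-handed (so a half turn about x gives the same grasp; the last joint's range is limited). The gripper opens to 85 mm and grips with 20 to 120 N. Pads are 22 mm wide; open, the fingers measure 114 mm over their backs; the gripper's body (76 mm by 85 mm) begins 54 mm behind the grasp point. The pads swing forward as they close: fully open they stand 13 mm farther back than shut.
Start: joints at [1.326, 0.241, 0.005, 1.335, 0, 1.571], TCP at [0.121, 0.485, 0.231] pointing down, gripper open.
Joint ranges: [-2.72, 2.72], [-1.05, 1.87], [-1.09, 1.28], [-1.99, 2.15], [-1.42, 1.44], [-3.14, 3.14]. Speed limits (rad/s): [2.79, 2.79, 3.14, 3.14, 3.14, 3.14].

### API

Orientations are given as a unit quaternion [x, y, z, w].
In Python, from workcell import bot gives the robot as it stands.
- The arm moves only by the tool step_arm, never from a script. Its argument "series" is a list of rows, each an object of numbers: "x", "y", "z": the shift along the world's x, y, z in cm; "twist": the turn about the world's z in degrees; "jaw": the finger opening in cm, from 0 to 8.54. In form: [{"x": .., "y": .., "z": .., "twist": .., "jaw": ..}, ...]. A call has 1 to 10 rows; each row is the pose to reach, as a shift and turn from the pose measured when the call began; what a row does not reach only later rows make up. A row lasts 1/12 s, in which the tool goes at most 41.7 mm and 7.16 degrees, less where a joint would pass 70% of its speed; a pose out of reach is approached as far as the arm can. A call with a gripper value outside its range is refused whole. The fingers move at their own pace and stop on an object; the grip force is fixed at half the most. Time passes only in rows, so rows that repeat a pose let the fingers close. It gives the time, the measured TCP pose, the force and the opening at its end, in the units of the state.
- bot.get_obs(): the state, without advancing time (a new reading comes with each control period).
- bot.camera(name): name is "scene" or "top" or "wrist"; returns (picture, depth): 420x560x3 uint8, red, green, blue; 420x560 float32, m along the optical axis (not along the pixel's ray), 0 where there is no reading.
- bot.camera_info(name): a dict with "camera_matrix" (3x3 intrinsics, pixels), "R" (3x3) and "t" (3): a world point X has camera coordinates R X + t; the wrist camera has in their place "mount" (4x4, takes a point from camera to tool coordinates, whose origin is the TCP and whose axes are the tool frame's). Camera axes: x right, y down, z forward; pixel columns grow to the right and rows downward; lengths in m; the calibration is good to about 2 mm. The wrist camera is an equidistant fisheye: a pixel r from the principal point sees the ray r / f radians off the axis. A picture is of the moment at which its call begins: read the wrist's pose just before it. camera_info takes no time and is no camera call.
- bot.job_done(): hands the job in, once; it reports no verdict.
The state is a dict: "clock": time; "joint_pos": joint angles; "joint_vel": joint speeds; "tau": joint torques, N m; "eef_pos": TCP position; "tool_rot": TCP orientation; "ft_force": force on the tool from outside, world axes, zero at the start; "ft_torque": the same for the moment, N m; "grip_width": finger opening in m.
Only numpy, scipy, OpenCV 4.12 (cv2) and the standard library are available. Lean on these libraries where they do the work, as an engineer would, in place of code of your own. Each camera call takes 0.05 s, during which the arm holds its last target.

### The job

Set the four blue-lidded specimen pots out on the tray in order of size, so that the small biopsies are dealt with first: one pot centred on each round mark, the smallest on the red mark, rising in size along the row to the largest on the black mark. Keep the pots upright, let go of them all, and leave the yellow-lidded pot where it stands.

Things in the scene. Friction and masses are not known exactly. Their poses are not given: they have to be found in the camera images.
- pot_small: the smallest of the four blue-lidded specimen pots: a closed upright white plastic pot with a blue screw lid (top 14 mm), plain round cylinder 32 mm in diameter and 46 mm tall, about 40 g. Origin at the centre of its underside, z up. Starts standing on the bench (z = 0), in the near row
- pot_medium: the second smallest of the four blue-lidded specimen pots: a closed upright white plastic pot with a blue screw lid (top 14 mm), plain round cylinder 41 mm in diameter and 58 mm tall, about 70 g. Origin at the centre of its underside, z up. Starts standing on the bench (z = 0), in the near row
- pot_large: the second largest of the four blue-lidded specimen pots: a closed upright white plastic pot with a blue screw lid (top 14 mm), plain round cylinder 50 mm in diameter and 72 mm tall, about 120 g. Origin at the centre of its underside, z up. Starts standing on the bench (z = 0), in the near row
- pot_extra_large: the largest of the four blue-lidded specimen pots: a closed upright white plastic pot with a blue screw lid (top 14 mm), plain round cylinder 60 mm in diameter and 86 mm tall, about 190 g. Origin at the centre of its underside, z up. Starts standing on the bench (z = 0), in the near row
- mark_red: red flat round mark, 70 mm in diameter, on the aluminium tray (100 x 350 mm, 8 mm thick, fixed to the bench, long side roughly along y). Four marks lie in one straight row along the tray, 85 mm apart centre to centre: red and black at the two ends (either way round), the two grey ones between. Origin at its centre, on the tray's top face (8 mm above the bench); only a marking, 0.6 mm high, nothing to bump into
- mark_grey_a: one of the two grey marks (either may be the one beside red): a grey flat round mark, 70 mm in diameter, on the aluminium tray (100 x 350 mm, 8 mm thick, fixed to the bench, long side roughly along y). Four marks lie in one straight row along the tray, 85 mm apart centre to centre: red and black at the two ends (either way round), the two grey ones between. Origin at its centre, on the tray's top face (8 mm above the bench); only a marking, 0.6 mm high, nothing to bump into
- mark_grey_b: the other grey mark: a grey flat round mark, 70 mm in diameter, on the aluminium tray (100 x 350 mm, 8 mm thick, fixed to the bench, long side roughly along y). Four marks lie in one straight row along the tray, 85 mm apart centre to centre: red and black at the two ends (either way round), the two grey ones between. Origin at its centre, on the tray's top face (8 mm above the bench); only a marking, 0.6 mm high, nothing to bump into
- mark_black: black flat round mark, 70 mm in diameter, on the aluminium tray (100 x 350 mm, 8 mm thick, fixed to the bench, long side roughly along y). Four marks lie in one straight row along the tray, 85 mm apart centre to centre: red and black at the two ends (either way round), the two grey ones between. Origin at its centre, on the tray's top face (8 mm above the bench); only a marking, 0.6 mm high, nothing to bump into
- pot_yellow: the yellow-lidded pot, which stays where it is: closed upright white plastic pot with a yellow lid, 46 mm in diameter, 64 mm tall, about 150 g, standing on the bench in the same near row as the blue-lidded pots, 110 mm or more between the centres of neighbours. Low loose things (at most 12 mm high: wax blocks, forceps, a marker pen) lie between the pots of the row, on their +y and -y sides; their -x and +x sides are free. Origin at the centre of its underside, z up
There are look-alikes about, which are no part of the job. What is shaped like the pot_small but pink is not meant. What is shaped like the pot_extra_large but pink or turquoise is not meant.

How it is judged:
At the end, for the whole second after the job is handed in: By size from the red mark to the black, one blue-lidded pot per mark, centred within 12 mm, standing on the tray (within 6 mm), upright (0.1 rad), released, at rest; yellow-lidded pot upright (0.1 rad), within 30 mm of its start (horizontal distance between pot_small and mark_red below 0.012 m and horizontal distance between pot_extra_large and mark_black below 0.012 m and (horizontal distance between pot_medium and mark_grey_a below 0.012 m or horizontal distance between pot_medium and mark_grey_b below 0.012 m) and horizontal distance between pot_medium and mark_red below 0.115 m and (horizontal distance between pot_large and mark_grey_a below 0.012 m or horizontal distance between pot_large and mark_grey_b below 0.012 m) and horizontal distance between pot_large and mark_black below 0.115 m and angle between each of pot_small, pot_medium, pot_large, pot_extra_large, pot_yellow's own z axis and vertical below 0.1 rad and z of pot_small in the frame of mark_red between -0.006 and 0.006 m and linear speed of each of pot_small, pot_medium, pot_large, pot_extra_large below 0.02 m/s and z of pot_medium in the frame of mark_red between -0.006 and 0.006 m and z of pot_large in the frame of mark_red between -0.006 and 0.006 m and z of pot_extra_large in the frame of mark_red between -0.006 and 0.006 m and distance of pot_yellow from where it was at the start of the episode below 0.03 m); the robot touches nothing.
It fails at once if a blue-lidded pot is tipped over (angle between any of pot_small, pot_medium, pot_large, pot_extra_large's own z axis and vertical above 0.7 rad).
It fails at once if the yellow-lidded pot is moved by more than 30 mm or tipped (distance of pot_yellow from where it was at the start of the episode above 0.03 m or angle between pot_yellow's own z axis and vertical above 0.4 rad).
It also fails if it takes over 86 s, if anything falls off the work surface, if the arm or the gripper's body presses on something with over 40 N, if the wrist force passes 120 N, or if a joint passes its speed limit or range.

## Working session

There is one attempt and no reset: what is moved stays moved. The work goes in short steps, Python scripts to look and compute and a tool call to move; the robot and the scene stay as the last step left them, time stands still between calls to the robot, and variables do not carry over. Pictures are saved under pics/ and viewed, and the job is handed in when it is done.

Besides the shell and the picture viewer there is one more tool, called after "Request:" by a JSON object that holds its "api" and its "payload", one argument or row to a line. step_arm: Moves the arm, as the interface text tells. Its arguments: {"type":"object","properties":{"series":{"type":"array","items":{"type":"object","properties":{"x":{"type":"number"},"y":{"type":"number"},"z":{"type":"number"},"twist":{"type":"number"},"jaw":{"type":"number"}}}}},"required":["series"]}

```bash
ls; mkdir -p pics; python3 - <<'E'
from workcell import bot
import cv2,numpy as np
o=bot.get_obs();print({k:np.round(v,3) for k,v in o.items()})
for n in ["scene","top"]:
    p,d=bot.camera(n);cv2.imwrite(f"pics/{n}0.png",p[:,:,::-1]);np.save(f"{n}0.npy",d);np.save(f"{n}0rgb.npy",p)
    i=bot.camera_info(n);print(n,{k:np.round(v,3).tolist() if not isinstance(v,str) else v for k,v in i.items()})
print({k:np.round(v,3).tolist() for k,v in bot.camera_info("wrist").items() if not isinstance(v,str)})
E
```

```text
pics
{'clock': np.float64(0.0), 'joint_pos': array([1.326, 0.241, 0.004, 1.335, 0.   , 1.571]), 'joint_vel': array([-0.   , -0.001,  0.001,  0.001,  0.   ,  0.001]), 'tau': array([-1.0000e-03, -3.7232e+01,  2.5241e+01,  1.7000e-02, -0.0000e+00,
       -0.0000e+00]), 'eef_pos': array([0.121, 0.484, 0.23 ]), 'tool_rot': array([-0.436,  0.558,  0.435,  0.557]), 'ft_force': array([ 0.109,  0.598, -0.558]), 'ft_torque': array([ 0.011, -0.058,  0.025]), 'grip_width': np.float64(0.085)}
scene {'camera_matrix': [[424.763, 0.0, 273.296], [0.0, 424.763, 199.193], [0.0, 0.0, 1.0]], 'R': [[-0.336, 0.942, 0.018], [0.679, 0.255, -0.689], [-0.653, -0.219, -0.725]], 't': [0.111, -0.318, 1.202]}
top {'camera_matrix': [[395.572, 0.0, 279.705], [0.0, 395.572, 204.695], [0.0, 0.0, 1.0]], 'R': [[-0.007, -1.0, 0.026], [-0.992, 0.003, -0.124], [0.124, -0.026, -0.992]], 't': [0.03, 0.491, 0.845]}
{'camera_matrix': [[325.192, 0.0, 276.558], [0.0, 325.192, 205.908], [0.0, 0.0, 1.0]], 'mount': [[-0.002, -0.304, 0.953, -0.142], [-0.001, -0.953, -0.304, 0.079], [1.0, -0.002, 0.001, -0.002], [0.0, 0.0, 0.0, 1.0]]}
```

View pics/scene0.png

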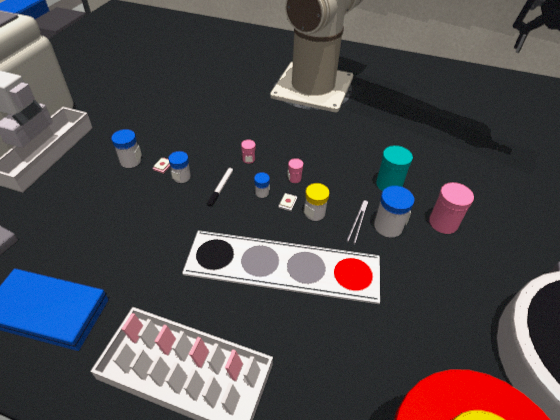

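View pics/top0.png

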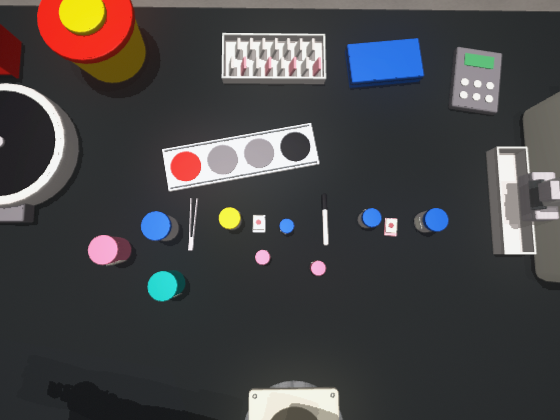

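```bash
cat > h.py <<'E'
import cv2,numpy as np
from workcell import bot
def world(n,d):
    i=bot.camera_info(n);K=np.array(i["camera_matrix"]);R=np.array(i["R"]);t=np.array(i["t"])
    v,u=np.mgrid[:d.shape[0],:d.shape[1]]
    c=np.stack([(u-K[0,2])/K[0,0]*d,(v-K[1,2])/K[1,1]*d,d],-1)
    return (c-t)@R
def mask(p,col):
    h=cv2.cvtColor(p,cv2.COLOR_RGB2HSV).astype(int);H,S,V=h[...,0],h[...,1],h[...,2]
    return {"blue":(H>100)&(H<125)&(S>150)&(V>80),"yellow":(H>22)&(H<35)&(S>150)&(V>100),"red":((H<5)|(H>175))&(S>200)&(V>100),
     "turq":(H>80)&(H<98)&(S>120)&(V>60),"pink":(H>160)&(H<178)&(S>60)&(V>100),"grey":(H>=0)&(S<40)&(V>100)&(V<190),
     }[col]
def blobs(n,p,d,cols,minA=60):
    W=world(n,d)
    for col in cols:
        k,l,s,c=cv2.connectedComponentsWithStats(mask(p,col).astype(np.uint8))
        for j in range(1,k):
            if s[j,4]<minA: continue
            m=(l==j)&(d>0); P=W[m]
            zt=np.percentile(P[:,2],90)
            T=P[np.abs(P[:,2]-zt)<.004]
            (cx,cy),r=cv2.minEnclosingCircle((T[:,:2]*1000).astype(np.float32))
            print(n,col,"px",np.round(c[j]),"A",s[j,4],"ztop %.3f"%zt,"mec (%.1f %.1f) r%.1f"%(cx,cy,r),"mean",np.round(T[:,:2].mean(0)*1000,1), "mid",np.round((T[:,:2].max(0)+T[:,:2].min(0))*500,1))
E
python3 - <<'E'
from h import *
for n in ["top","scene"]:
    blobs(n,np.load(n+"0rgb.npy"),np.load(n+"0.npy"),["blue","yellow","red","turq","pink","grey"])
p=np.load("top0rgb.npy");cv2.imwrite("pics/crop1.png",cv2.resize(p[110:310,80:460,::-1],None,fx=2.1,fy=2.1,interpolation=cv2.INTER_CUBIC))
E
```

```text
top blue px [385.  60.] A 2938 ztop 0.037 mec (829.8 -219.5) r95.8 mean [ 829.5 -218.4] mid [ 829.3 -219.3]
top blue px [382.  83.] A 141 ztop 0.016 mec (788.9 -221.7) r83.9 mean [ 782.9 -214.1] mid [ 783.5 -221.7]
top blue px [371. 217.] A 301 ztop 0.060 mec (460.3 -168.2) r20.2 mean [ 460.4 -168. ] mid [ 460.3 -167.9]
top blue px [436. 219.] A 475 ztop 0.074 mec (454.4 -302.0) r25.3 mean [ 454.  -302.3] mid [ 454.1 -302.4]
top blue px [155. 225.] A 710 ztop 0.088 mec (442.8 283.7) r29.8 mean [442.5 283.7] mid [443.1 283.7]
top blue px [286. 225.] A 172 ztop 0.048 mec (444.6 14.4) r15.6 mean [443.9  14.3] mid [444.7  14.5]
top yellow px [82. 15.] A 1360 ztop 0.166 mec (859.2 419.3) r44.5 mean [852.7 419. ] mid [849.9 419.2]
top yellow px [126.  48.] A 309 ztop 0.115 mec (809.4 363.9) r42.4 mean [801.5 359.8] mid [809.4 363.8]
top yellow px [229. 218.] A 385 ztop 0.066 mec (460.1 135.9) r22.7 mean [459.9 135.7] mid [459.8 135.6]
top red px [86. 32.] A 3538 ztop 0.152 mec (857.6 419.7) r94.5 mean [826.9 417.2] mid [829.9 419.5]
top turq px [165. 285.] A 923 ztop 0.088 mec (321.3 266.2
[... 7716 characters left out ...]
5.] A 1017 ztop 0.043 mec (860.7 -20.5) r33.9 mean [861.9 -18.6] mid [860.3 -19.8]
scene grey px [260. 392.] A 114 ztop 0.029 mec (833.0 160.3) r42.2 mean [841.  160.4] mid [833.  160.2]
scene grey px [177. 379.] A 346 ztop 0.043 mec (860.8 38.3) r13.9 mean [861.7  38.6] mid [860.9  37.6]
scene grey px [195. 386.] A 321 ztop 0.043 mec (860.2 65.2) r14.0 mean [862.  67.] mid [860.3  65.5]
scene grey px [149. 397.] A 572 ztop 0.027 mec (894.8 15.1) r92.5 mean [895.   17.6] mid [895.   15.1]
scene grey px [213. 393.] A 300 ztop 0.044 mec (860.5 93.2) r13.9 mean [861.6  95.3] mid [860.5  93.5]
scene grey px [231. 401.] A 292 ztop 0.043 mec (860.7 124.5) r14.0 mean [861.8 123.7] mid [860.6 122.6]
```

View pics/crop1.png

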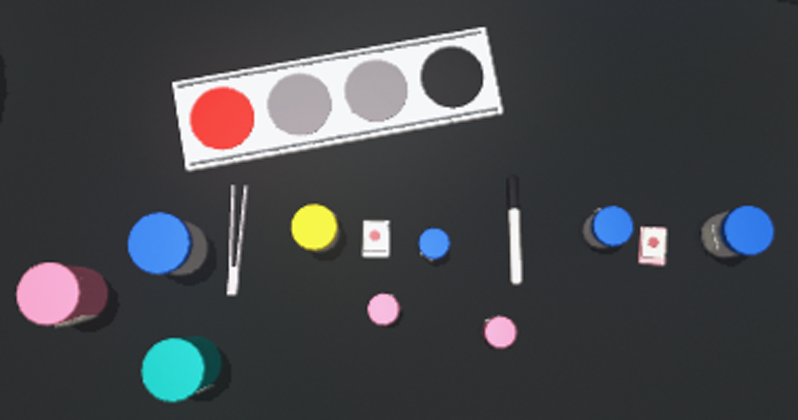

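```bash
python3 - <<'E'
from h import *
from scipy.spatial.transform import Rotation as R
o=bot.get_obs();print(np.round(R.from_quat(o["tool_rot"]).as_matrix(),3),o["clock"])
print("jaw yaw",np.degrees(np.arctan2(*R.from_quat(o["tool_rot"]).as_matrix()[[1,0],2])))
t=np.array([-.0148,.0836]);print(np.degrees(np.arctan2(t[1],t[0])))
E
```

```text
[[-0.    -0.97   0.242]
 [-0.002  0.242  0.97 ]
 [-1.    -0.    -0.002]] 0.1
jaw yaw 75.9711358943906
100.03925478715236
```

Request:
{"api": "step_arm", "payload": {
  "series": [
    {"x": 4, "y": -3, "twist": -7},
    {"x": 6.5, "y": -6.5, "twist": -14},
    {"x": 9, "y": -10, "twist": -21},
    {"x": 11.5, "y": -13, "twist": -28},
    {"x": 14, "y": -17, "twist": -35},
    {"x": 16, "y": -20, "twist": -42},
    {"x": 18, "y": -23, "twist": -49},
    {"x": 20, "y": -27, "twist": -56},
    {"x": 22, "y": -30, "twist": -63},
    {"x": 24, "y": -33, "twist": -70}
  ]
}}

```text
$.series[0]: bad value
```

Request:
{"api": "step_arm", "payload": {
  "series": [
    {"x": 2, "y": -3, "z": 0, "twist": -7, "jaw": 8.5},
    {"x": 4, "y": -6.5, "z": 0, "twist": -14, "jaw": 8.5},
    {"x": 7, "y": -10, "z": 0, "twist": -21, "jaw": 8.5},
    {"x": 9, "y": -13, "z": 0, "twist": -28, "jaw": 8.5},
    {"x": 12, "y": -17, "z": 0, "twist": -35, "jaw": 8.5},
    {"x": 14, "y": -20, "z": 0, "twist": -42, "jaw": 8.5},
    {"x": 16, "y": -23, "z": 0, "twist": -49, "jaw": 8.5},
    {"x": 19, "y": -27, "z": 0, "twist": -56, "jaw": 8.5},
    {"x": 21, "y": -30, "z": 0, "twist": -63, "jaw": 8.5},
    {"x": 23, "y": -33, "z": 0, "twist": -70, "jaw": 8.5}
  ]
}}

```text
clock: 0.93
eef_pos: [0.3517, 0.1525, 0.2304]
tool_rot: [-0.035, 0.707, 0.035, 0.706]
ft_force: [0.7, 0.2, 0.4]
grip_width: 0.085
```

Request:
{"api": "step_arm", "payload": {
  "series": [
    {"x": 3, "y": -3, "z": 0, "twist": -6, "jaw": 8.5},
    {"x": 5, "y": -6, "z": 0, "twist": -6, "jaw": 8.5},
    {"x": 7, "y": -10, "z": 0, "twist": -6, "jaw": 8.5},
    {"x": 9.3, "y": -13.8, "z": 0, "twist": -6, "jaw": 8.5},
    {"x": 9.3, "y": -13.8, "z": -4, "twist": -6, "jaw": 8.5},
    {"x": 9.3, "y": -13.8, "z": -8, "twist": -6, "jaw": 8.5},
    {"x": 9.3, "y": -13.8, "z": -12, "twist": -6, "jaw": 8.5},
    {"x": 9.3, "y": -13.8, "z": -13, "twist": -6, "jaw": 8.5},
    {"x": 9.3, "y": -13.8, "z": -13, "twist": -6, "jaw": 8.5}
  ]
}}

```text
clock: 1.68
eef_pos: [0.4407, 0.014, 0.0964]
tool_rot: [0.002, 0.711, -0.003, 0.703]
ft_force: [-0.3, -0.1, -0.7]
grip_width: 0.0852
```

```bash
python3 - <<'E'
from h import *
o=bot.get_obs();print(o["eef_pos"],o["clock"],o["joint_pos"])
p,d=bot.camera("wrist");cv2.imwrite("pics/w1.png",p[:,:,::-1])
E
```

```text
[0.44068762 0.01401849 0.09639949] 1.6833 [ 3.18101569e-02  2.46256941e-01 -3.64301386e-01  9.71634635e-01
 -1.50858222e-05  1.61005271e+00]
```

View pics/w1.png

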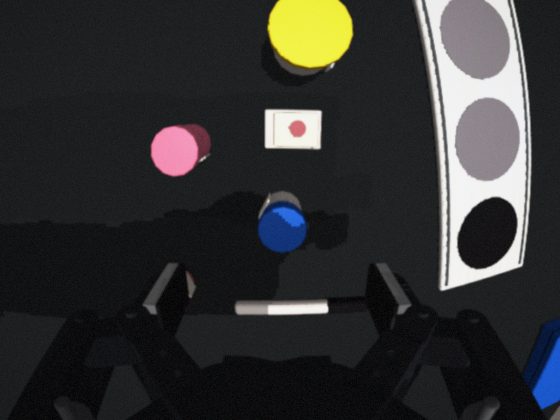

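The wrist picture shows the small blue-lidded pot at (282,225) between the open jaws. The pink ones at (180,150) and the jaw's left edge are the look-alikes. The top-view candidates are blue (287,226), pink (263,257) and pink (318,268). Only the blue one fits: 46 mm tall, 32 mm across.

Request:
{"api": "step_arm", "payload": {
  "series": [
    {"x": 0.4, "y": 0, "z": -3, "twist": 0, "jaw": 8.5},
    {"x": 0.4, "y": 0, "z": -6, "twist": 0, "jaw": 8.5},
    {"x": 0.4, "y": 0, "z": -8.4, "twist": 0, "jaw": 8.5},
    {"x": 0.4, "y": 0, "z": -8.4, "twist": 0, "jaw": 8.5},
    {"x": 0.4, "y": 0, "z": -8.4, "twist": 0, "jaw": 5},
    {"x": 0.4, "y": 0, "z": -8.4, "twist": 0, "jaw": 4},
    {"x": 0.4, "y": 0, "z": -8.4, "twist": 0, "jaw": 2.5},
    {"x": 0.4, "y": 0, "z": -8.4, "twist": 0, "jaw": 2.5},
    {"x": 0.4, "y": 0, "z": -8.4, "twist": 0, "jaw": 2.5},
    {"x": 0.4, "y": 0, "z": -8.4, "twist": 0, "jaw": 2.5}
  ]
}}

```text
clock: 2.57
eef_pos: [0.4484, 0.0143, 0.0166]
tool_rot: [0.002, 0.708, -0.002, 0.706]
ft_force: [-1.8, -0.1, 6.6]
grip_width: 0.0306
```

Request:
{"api": "step_arm", "payload": {
  "series": [
    {"x": 0, "y": 0, "z": 0, "twist": 0, "jaw": 2.5},
    {"x": 0, "y": 0, "z": 2, "twist": 0, "jaw": 2.5},
    {"x": 0, "y": 0, "z": 5, "twist": 0, "jaw": 2.5},
    {"x": 0, "y": 0, "z": 9, "twist": 0, "jaw": 2.5},
    {"x": 0, "y": 0, "z": 12, "twist": 0, "jaw": 2.5},
    {"x": 0, "y": 0, "z": 12, "twist": 0, "jaw": 2.5}
  ]
}}

```text
clock: 3.07
eef_pos: [0.4531, 0.0145, 0.1434]
tool_rot: [0.003, 0.704, -0.002, 0.711]
ft_force: [0.9, 0.9, -0.2]
grip_width: 0.0307
```

```bash
python3 - <<'E'
from h import *
o=bot.get_obs();print(o["eef_pos"],o["clock"],o["grip_width"],o["ft_force"])
p,d=bot.camera("wrist");cv2.imwrite("pics/w2.png",p[:,:,::-1])
E
```

```text
[0.45308125 0.01447319 0.14337777] 3.0667 0.03068397913466705 [ 0.94652945  0.90729165 -0.18503858]
```

View pics/w2.png

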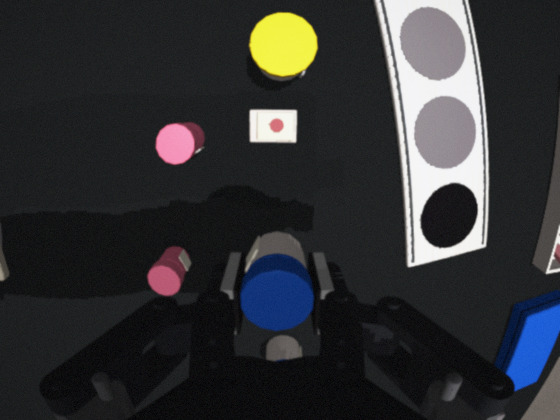

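The small pot is held in the jaws: its lid is at (277,290). Next it goes to the red mark.

Request:
{"api": "step_arm", "payload": {
  "series": [
    {"x": 1, "y": 2, "z": 0, "twist": 0, "jaw": 2.5},
    {"x": 3, "y": 5, "z": 0, "twist": 0, "jaw": 2.5},
    {"x": 5, "y": 8.5, "z": 0, "twist": 0, "jaw": 2.5},
    {"x": 7, "y": 12, "z": 0, "twist": 0, "jaw": 2.5},
    {"x": 9, "y": 15.5, "z": 0, "twist": 0, "jaw": 2.5},
    {"x": 11, "y": 19, "z": 0, "twist": 0, "jaw": 2.5},
    {"x": 12.6, "y": 21.5, "z": 0, "twist": 0, "jaw": 2.5},
    {"x": 13.1, "y": 22.7, "z": 0, "twist": 0, "jaw": 2.5},
    {"x": 13.1, "y": 22.7, "z": 0, "twist": 0, "jaw": 2.5},
    {"x": 13.1, "y": 22.7, "z": 0, "twist": 0, "jaw": 2.5}
  ]
}}

```text
clock: 3.95
eef_pos: [0.5816, 0.2416, 0.1387]
tool_rot: [0.002, 0.706, -0.002, 0.708]
ft_force: [0.3, 0.2, -0.6]
grip_width: 0.0302
```

Request:
{"api": "step_arm", "payload": {
  "series": [
    {"x": 0.2, "y": 0, "z": -3, "twist": 0, "jaw": 2.5},
    {"x": 0.2, "y": 0, "z": -6, "twist": 0, "jaw": 2.5},
    {"x": 0.2, "y": 0, "z": -8.5, "twist": 0, "jaw": 2.5},
    {"x": 0.2, "y": 0, "z": -10, "twist": 0, "jaw": 2.5},
    {"x": 0.2, "y": 0, "z": -10.5, "twist": 0, "jaw": 2.5},
    {"x": 0.2, "y": 0, "z": -10.5, "twist": 0, "jaw": 2.5},
    {"x": 0.2, "y": 0, "z": -10.5, "twist": 0, "jaw": 2.5},
    {"x": 0.2, "y": 0, "z": -10.5, "twist": 0, "jaw": 2.5}
  ]
}}

```text
clock: 4.62
eef_pos: [0.5848, 0.2416, 0.0355]
tool_rot: [0.002, 0.705, -0.002, 0.709]
ft_force: [-0.0, -1.1, -0.2]
grip_width: 0.0305
```

Request:
{"api": "step_arm", "payload": {
  "series": [
    {"x": 0, "y": 0, "z": -0.4, "twist": 0, "jaw": 2.5},
    {"x": 0, "y": 0, "z": -0.8, "twist": 0, "jaw": 2.5},
    {"x": 0, "y": 0, "z": -0.8, "twist": 0, "jaw": 2.5},
    {"x": 0, "y": 0, "z": -0.8, "twist": 0, "jaw": 2.5}
  ]
}}

```text
clock: 4.95
eef_pos: [0.5846, 0.2415, 0.0276]
tool_rot: [0.002, 0.705, -0.002, 0.709]
ft_force: [0.3, 0.2, -0.1]
grip_width: 0.0302
```

Request:
{"api": "step_arm", "payload": {
  "series": [
    {"x": 0, "y": 0, "z": -0.1, "twist": 0, "jaw": 2.5},
    {"x": 0, "y": 0, "z": -0.2, "twist": 0, "jaw": 2.5},
    {"x": 0, "y": 0, "z": -0.3, "twist": 0, "jaw": 2.5},
    {"x": 0, "y": 0, "z": -0.3, "twist": 0, "jaw": 2.5}
  ]
}}

```text
clock: 5.28
eef_pos: [0.5847, 0.2416, 0.0248]
tool_rot: [0.002, 0.705, -0.002, 0.709]
ft_force: [-0.2, -0.0, 0.7]
grip_width: 0.0302
```

Request:
{"api": "step_arm", "payload": {
  "series": [
    {"x": 0, "y": 0, "z": -0.1, "twist": 0, "jaw": 2.5},
    {"x": 0, "y": 0, "z": -0.15, "twist": 0, "jaw": 2.5},
    {"x": 0, "y": 0, "z": -0.15, "twist": 0, "jaw": 2.5}
  ]
}}

```text
clock: 5.53
eef_pos: [0.5847, 0.2417, 0.0247]
tool_rot: [0.002, 0.705, -0.002, 0.709]
ft_force: [-2.1, -1.0, 8.1]
grip_width: 0.0305
```

Contact at 8 N, so I release and rise.

Request:
{"api": "step_arm", "payload": {
  "series": [
    {"x": 0, "y": 0, "z": 0, "twist": 0, "jaw": 4},
    {"x": 0, "y": 0, "z": 0, "twist": 0, "jaw": 5.5},
    {"x": 0, "y": 0, "z": 0, "twist": 0, "jaw": 7},
    {"x": 0, "y": 0, "z": 0, "twist": 0, "jaw": 7.5},
    {"x": 0, "y": 0, "z": 3, "twist": 0, "jaw": 7.5},
    {"x": 0, "y": 0, "z": 7, "twist": 0, "jaw": 7.5},
    {"x": 0, "y": 0, "z": 11, "twist": 0, "jaw": 7.5},
    {"x": 0, "y": 0, "z": 13, "twist": 0, "jaw": 7.5},
    {"x": 0, "y": 0, "z": 13, "twist": 0, "jaw": 7.5}
  ]
}}

```text
clock: 6.28
eef_pos: [0.5883, 0.2431, 0.1615]
tool_rot: [0.004, 0.701, -0.001, 0.713]
ft_force: [1.4, -0.3, 0.7]
grip_width: 0.075
```

```bash
python3 - <<'E'
from h import *
o=bot.get_obs();print(o["eef_pos"],o["clock"],o["grip_width"],o["ft_force"])
p,d=bot.camera("wrist");cv2.imwrite("pics/w3.png",p[:,:,::-1])
p,d=bot.camera("scene");blobs("scene",p,d,["blue"])
E
```

```text
[0.58826221 0.24313245 0.16151429] 6.2833 0.07495844443944354 [ 1.41113137 -0.29480938  0.65280123]
scene blue px [18.  5.] A 406 ztop -0.444 mec (-952.8 -2105.8) r130.0 mean [ -944.2 -2104.1] mid [ -958.2 -2122.4]
scene blue px [123. 138.] A 395 ztop 0.073 mec (455.2 -302.3) r26.1 mean [ 455.7 -301.4] mid [ 454.4 -302.9]
scene blue px [178. 159.] A 295 ztop 0.059 mec (460.6 -167.6) r21.0 mean [ 461.8 -167.4] mid [ 460.4 -167.6]
scene blue px [399. 200.] A 635 ztop 0.087 mec (443.4 284.2) r30.8 mean [444.6 288.6] mid [443.5 289.9]
scene blue px [355. 262.] A 279 ztop 0.055 mec (585.6 241.4) r16.1 mean [586.7 241.2] mid [585.4 241. ]
scene blue px [ 48. 307.] A 5998 ztop 0.035 mec (830.7 -218.6) r95.1 mean [ 829.8 -210. ] mid [ 828.3 -218.9]
```

View pics/w3.png

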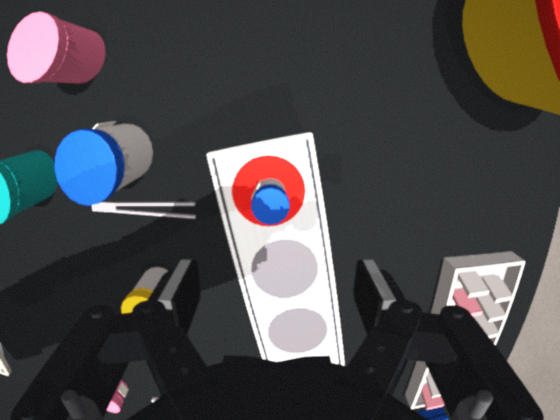

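The small pot stands on the red mark, lid at (271,203). Next is the medium one at (460,-168).

Request:
{"api": "step_arm", "payload": {
  "series": [
    {"x": -1, "y": -2.5, "z": 0, "twist": 0, "jaw": 8.5},
    {"x": -2, "y": -6, "z": 0, "twist": 0, "jaw": 8.5},
    {"x": -3, "y": -10, "z": 0, "twist": 0, "jaw": 8.5},
    {"x": -4.2, "y": -14, "z": 0, "twist": 0, "jaw": 8.5},
    {"x": -5.4, "y": -18, "z": 0, "twist": 0, "jaw": 8.5},
    {"x": -6.6, "y": -22, "z": 0, "twist": 0, "jaw": 8.5},
    {"x": -7.8, "y": -26, "z": 0, "twist": 0, "jaw": 8.5},
    {"x": -9.2, "y": -30, "z": 0, "twist": 0, "jaw": 8.5},
    {"x": -10.5, "y": -34, "z": 0, "twist": 0, "jaw": 8.5},
    {"x": -12, "y": -38, "z": 0, "twist": 0, "jaw": 8.5}
  ]
}}

```text
clock: 7.22
eef_pos: [0.464, -0.137, 0.1536]
tool_rot: [0.003, 0.705, -0.001, 0.709]
ft_force: [0.6, -0.2, 0.6]
grip_width: 0.0849
```

Request:
{"api": "step_arm", "payload": {
  "series": [
    {"x": -0.4, "y": -3.1, "z": 0, "twist": 0, "jaw": 8.5},
    {"x": -0.4, "y": -3.1, "z": -2, "twist": 0, "jaw": 8.5},
    {"x": -0.4, "y": -3.1, "z": -5, "twist": 0, "jaw": 8.5},
    {"x": -0.4, "y": -3.1, "z": -5.5, "twist": 0, "jaw": 8.5},
    {"x": -0.4, "y": -3.1, "z": -5.5, "twist": 0, "jaw": 8.5},
    {"x": -0.4, "y": -3.1, "z": -5.5, "twist": 0, "jaw": 8.5}
  ]
}}

```text
clock: 7.72
eef_pos: [0.4592, -0.1674, 0.0979]
tool_rot: [0.003, 0.706, -0.001, 0.708]
ft_force: [0.2, 0.7, -0.0]
grip_width: 0.0847
```

```bash
python3 - <<'E'
from h import *
p,d=bot.camera("wrist");cv2.imwrite("pics/w4.png",p[:,:,::-1])
E
```

```text
(no output)
```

View pics/w4.png

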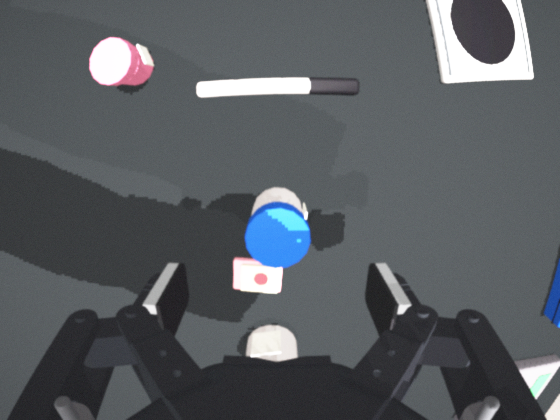

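The medium pot, lid at (278,235), is centred between the open jaws. The wax block is clear of the fingers.

Request:
{"api": "step_arm", "payload": {
  "series": [
    {"x": 0.1, "y": 0, "z": -3, "twist": 0, "jaw": 8.5},
    {"x": 0.1, "y": 0, "z": -6, "twist": 0, "jaw": 8.5},
    {"x": 0.1, "y": 0, "z": -7.7, "twist": 0, "jaw": 8.5},
    {"x": 0.1, "y": 0, "z": -7.7, "twist": 0, "jaw": 8.5},
    {"x": 0.1, "y": 0, "z": -7.7, "twist": 0, "jaw": 6},
    {"x": 0.1, "y": 0, "z": -7.7, "twist": 0, "jaw": 4.5},
    {"x": 0.1, "y": 0, "z": -7.7, "twist": 0, "jaw": 3.4},
    {"x": 0.1, "y": 0, "z": -7.7, "twist": 0, "jaw": 3.4},
    {"x": 0.1, "y": 0, "z": -7.7, "twist": 0, "jaw": 3.4},
    {"x": 0.1, "y": 0, "z": -7.7, "twist": 0, "jaw": 3.4}
  ]
}}

```text
clock: 8.6
eef_pos: [0.4628, -0.1681, 0.024]
tool_rot: [0.002, 0.704, -0.001, 0.71]
ft_force: [-0.8, 0.6, 5.3]
grip_width: 0.0399
```

Request:
{"api": "step_arm", "payload": {
  "series": [
    {"x": 0, "y": 0, "z": 0, "twist": 0, "jaw": 3.4},
    {"x": 0, "y": 0, "z": 2, "twist": 0, "jaw": 3.4},
    {"x": 0, "y": 0, "z": 5, "twist": 0, "jaw": 3.4},
    {"x": 0, "y": 0, "z": 9, "twist": 0, "jaw": 3.4},
    {"x": 0, "y": 0, "z": 11, "twist": 0, "jaw": 3.4},
    {"x": 0, "y": 0, "z": 11, "twist": 0, "jaw": 3.4}
  ]
}}

```text
clock: 9.1
eef_pos: [0.4667, -0.1696, 0.14]
tool_rot: [0.001, 0.7, -0.003, 0.714]
ft_force: [1.2, -0.2, 0.3]
grip_width: 0.0396
```

Request:
{"api": "step_arm", "payload": {
  "series": [
    {"x": 0.8, "y": 2, "z": 0, "twist": 0, "jaw": 3.4},
    {"x": 2.2, "y": 5.5, "z": 0, "twist": 0, "jaw": 3.4},
    {"x": 3.6, "y": 9, "z": 0, "twist": 0, "jaw": 3.4},
    {"x": 5, "y": 12.5, "z": 0, "twist": 0, "jaw": 3.4},
    {"x": 6.4, "y": 16, "z": 0, "twist": 0, "jaw": 3.4},
    {"x": 7.8, "y": 19.5, "z": 0, "twist": 0, "jaw": 3.4},
    {"x": 9.3, "y": 23, "z": 0, "twist": 0, "jaw": 3.4},
    {"x": 10.8, "y": 26.5, "z": 0, "twist": 0, "jaw": 3.4},
    {"x": 12.2, "y": 30, "z": 0, "twist": 0, "jaw": 3.4},
    {"x": 13, "y": 32.4, "z": 0, "twist": 0, "jaw": 3.4}
  ]
}}

```text
clock: 9.93
eef_pos: [0.5974, 0.1577, 0.139]
tool_rot: [0.0, 0.7, -0.002, 0.714]
ft_force: [0.8, 0.0, -0.8]
grip_width: 0.0399
```

Request:
{"api": "step_arm", "payload": {
  "series": [
    {"x": 0, "y": 0, "z": 0, "twist": 0, "jaw": 3.4},
    {"x": 0, "y": 0, "z": 0, "twist": 0, "jaw": 3.4}
  ]
}}

```text
clock: 10.1
eef_pos: [0.5968, 0.1594, 0.1375]
tool_rot: [-0.001, 0.701, -0.001, 0.713]
ft_force: [-0.6, -0.8, -0.7]
grip_width: 0.0397
```

Request:
{"api": "step_arm", "payload": {
  "series": [
    {"x": 0.1, "y": -0.1, "z": -3, "twist": 0, "jaw": 3.4},
    {"x": 0.1, "y": -0.1, "z": -6, "twist": 0, "jaw": 3.4},
    {"x": 0.1, "y": -0.1, "z": -8.5, "twist": 0, "jaw": 3.4},
    {"x": 0.1, "y": -0.1, "z": -9.5, "twist": 0, "jaw": 3.4},
    {"x": 0.1, "y": -0.1, "z": -10, "twist": 0, "jaw": 3.4},
    {"x": 0.1, "y": -0.1, "z": -10, "twist": 0, "jaw": 3.4},
    {"x": 0.1, "y": -0.1, "z": -10, "twist": 0, "jaw": 3.4},
    {"x": 0.1, "y": -0.1, "z": -10, "twist": 0, "jaw": 3.4}
  ]
}}

```text
clock: 10.77
eef_pos: [0.5994, 0.1584, 0.0396]
tool_rot: [-0.001, 0.699, -0.001, 0.715]
ft_force: [0.9, -0.4, 0.1]
grip_width: 0.0396
```

Request:
{"api": "step_arm", "payload": {
  "series": [
    {"x": 0, "y": 0, "z": -0.3, "twist": 0, "jaw": 3.4},
    {"x": 0, "y": 0, "z": -0.6, "twist": 0, "jaw": 3.4},
    {"x": 0, "y": 0, "z": -0.7, "twist": 0, "jaw": 3.4},
    {"x": 0, "y": 0, "z": -0.75, "twist": 0, "jaw": 3.4},
    {"x": 0, "y": 0, "z": -0.75, "twist": 0, "jaw": 3.4}
  ]
}}

```text
clock: 11.18
eef_pos: [0.5994, 0.1585, 0.0323]
tool_rot: [-0.001, 0.699, -0.001, 0.715]
ft_force: [-1.0, -0.1, 0.6]
grip_width: 0.0396
```

Request:
{"api": "step_arm", "payload": {
  "series": [
    {"x": 0, "y": 0, "z": -0.1, "twist": 0, "jaw": 3.4},
    {"x": 0, "y": 0, "z": -0.15, "twist": 0, "jaw": 3.4},
    {"x": 0, "y": 0, "z": -0.15, "twist": 0, "jaw": 3.4}
  ]
}}

```text
clock: 11.43
eef_pos: [0.5995, 0.1585, 0.0322]
tool_rot: [-0.001, 0.699, -0.001, 0.715]
ft_force: [-2.6, -0.5, 7.8]
grip_width: 0.0396
```

Request:
{"api": "step_arm", "payload": {
  "series": [
    {"x": 0, "y": 0, "z": 0, "twist": 0, "jaw": 5},
    {"x": 0, "y": 0, "z": 0, "twist": 0, "jaw": 6.5},
    {"x": 0, "y": 0, "z": 0, "twist": 0, "jaw": 8},
    {"x": 0, "y": 0, "z": 0, "twist": 0, "jaw": 8.5},
    {"x": 0, "y": 0, "z": 3, "twist": 0, "jaw": 8.5},
    {"x": 0, "y": 0, "z": 7, "twist": 0, "jaw": 8.5},
    {"x": 0, "y": 0, "z": 10, "twist": 0, "jaw": 8.5},
    {"x": 0, "y": 0, "z": 12, "twist": 0, "jaw": 8.5},
    {"x": 0, "y": 0, "z": 12, "twist": 0, "jaw": 8.5},
    {"x": 0, "y": 0, "z": 12, "twist": 0, "jaw": 8.5}
  ]
}}

```text
clock: 12.27
eef_pos: [0.6005, 0.1588, 0.1537]
tool_rot: [-0.0, 0.698, -0.0, 0.716]
ft_force: [-1.2, 0.5, -0.4]
grip_width: 0.0843
```

```bash
python3 - <<'E'
from h import *
p,d=bot.camera("scene");blobs("scene",p,d,["blue","yellow"],150)
cv2.imwrite("pics/s5.png",p[:,:,::-1])
E
```

```text
scene blue px [18.  5.] A 407 ztop -0.444 mec (-964.3 -2108.5) r133.1 mean [ -949.8 -2109.8] mid [ -957.4 -2128.4]
scene blue px [123. 138.] A 396 ztop 0.073 mec (454.2 -301.6) r26.1 mean [ 455.8 -301.1] mid [ 454.1 -301.6]
scene blue px [397. 199.] A 759 ztop 0.087 mec (442.1 284.7) r31.2 mean [444.2 284.2] mid [442.6 283.9]
scene blue px [307. 250.] A 449 ztop 0.067 mec (600.8 158.2) r20.9 mean [601.5 157.9] mid [601.2 157.4]
scene blue px [355. 262.] A 282 ztop 0.055 mec (585.8 240.9) r16.0 mean [586.5 241.1] mid [585.9 241. ]
scene blue px [ 48. 307.] A 6016 ztop 0.035 mec (829.3 -218.5) r95.8 mean [ 829.8 -210.4] mid [ 828.3 -218.5]
scene yellow px [477. 416.] A 317 ztop 0.165 mec (827.5 407.5) r26.7 mean [824.8 406.1] mid [826.4 407.5]
```

View pics/s5.png

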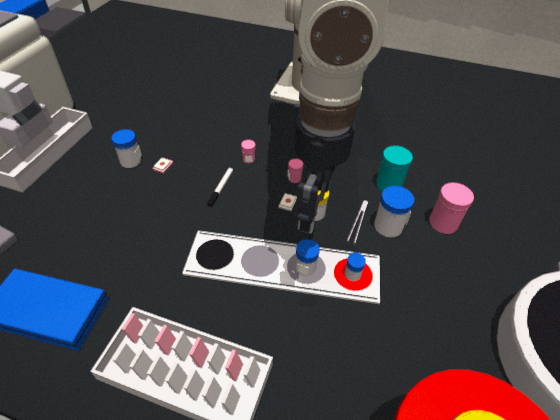

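Both pots stand on their marks, medium lid at (307,250) and small at (355,262). Next is the large one at (455,-302).

Request:
{"api": "step_arm", "payload": {
  "series": [
    {"x": -0.7, "y": -2.5, "z": 0, "twist": 0, "jaw": 8.5},
    {"x": -2, "y": -6.4, "z": 0, "twist": 0, "jaw": 8.5},
    {"x": -3.2, "y": -10.3, "z": 0, "twist": 0, "jaw": 8.5},
    {"x": -4.4, "y": -14, "z": 0, "twist": 0, "jaw": 8.5},
    {"x": -5.7, "y": -18, "z": 0, "twist": 0, "jaw": 8.5},
    {"x": -7, "y": -22, "z": 0, "twist": 0, "jaw": 8.5},
    {"x": -8.2, "y": -26, "z": 0, "twist": 0, "jaw": 8.5},
    {"x": -9.5, "y": -30, "z": 0, "twist": 0, "jaw": 8.5},
    {"x": -10.8, "y": -34, "z": 0, "twist": 0, "jaw": 8.5},
    {"x": -12, "y": -38, "z": 0, "twist": 0, "jaw": 8.5}
  ]
}}

```text
clock: 13.15
eef_pos: [0.4774, -0.2209, 0.1497]
tool_rot: [-0.0, 0.701, 0.0, 0.714]
ft_force: [1.4, -0.4, -0.2]
grip_width: 0.0851
```

Request:
{"api": "step_arm", "payload": {
  "series": [
    {"x": -1, "y": -3.5, "z": 0, "twist": 0, "jaw": 8.5},
    {"x": -2, "y": -6, "z": 0, "twist": 0, "jaw": 8.5},
    {"x": -2.4, "y": -8, "z": 0, "twist": 0, "jaw": 8.5},
    {"x": -2.4, "y": -8, "z": 0, "twist": 0, "jaw": 8.5},
    {"x": -2.4, "y": -8, "z": 0, "twist": 0, "jaw": 8.5},
    {"x": -2.4, "y": -8, "z": 0, "twist": 0, "jaw": 8.5}
  ]
}}

```text
clock: 13.65
eef_pos: [0.4526, -0.2998, 0.1481]
tool_rot: [0.001, 0.701, 0.001, 0.713]
ft_force: [0.1, 0.4, 0.4]
grip_width: 0.0848
```

Request:
{"api": "step_arm", "payload": {
  "series": [
    {"x": 0.1, "y": -0.2, "z": -2.5, "twist": 0, "jaw": 8.5},
    {"x": 0.1, "y": -0.2, "z": -4.5, "twist": 0, "jaw": 8.5},
    {"x": 0.1, "y": -0.2, "z": -4.5, "twist": 0, "jaw": 8.5},
    {"x": 0.1, "y": -0.2, "z": -4.5, "twist": 0, "jaw": 8.5},
    {"x": 0.1, "y": -0.2, "z": -4.5, "twist": 0, "jaw": 8.5}
  ]
}}

```text
clock: 14.07
eef_pos: [0.4543, -0.3011, 0.1038]
tool_rot: [-0.0, 0.701, 0.001, 0.713]
ft_force: [-0.1, -1.9, 0.4]
grip_width: 0.0849
```

```bash
python3 - <<'E'
from h import *
p,d=bot.camera("wrist");cv2.imwrite("pics/w6.png",p[:,:,::-1])
print(bot.get_obs()["eef_pos"])
E
```

```text
[ 0.45464371 -0.30159664  0.10438773]
```

View pics/w6.png

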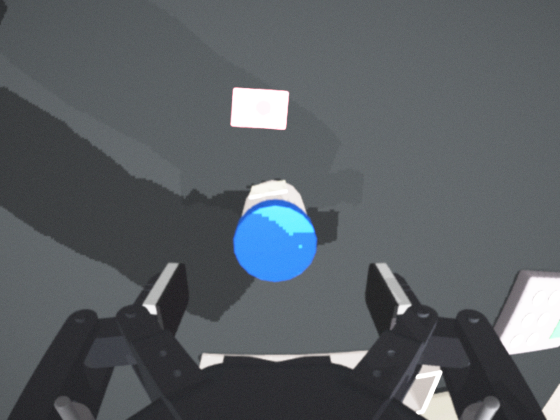

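The large pot, lid at (275,240), is centred between the jaws.

Request:
{"api": "step_arm", "payload": {
  "series": [
    {"x": 0, "y": 0, "z": -3, "twist": 0, "jaw": 8.5},
    {"x": 0, "y": 0, "z": -6, "twist": 0, "jaw": 8.5},
    {"x": 0, "y": 0, "z": -7.7, "twist": 0, "jaw": 8.5},
    {"x": 0, "y": 0, "z": -7.7, "twist": 0, "jaw": 8.5},
    {"x": 0, "y": 0, "z": -7.7, "twist": 0, "jaw": 6.5},
    {"x": 0, "y": 0, "z": -7.7, "twist": 0, "jaw": 5.3},
    {"x": 0, "y": 0, "z": -7.7, "twist": 0, "jaw": 4.2},
    {"x": 0, "y": 0, "z": -7.7, "twist": 0, "jaw": 4.2},
    {"x": 0, "y": 0, "z": -7.7, "twist": 0, "jaw": 4.2},
    {"x": 0, "y": 0, "z": -7.7, "twist": 0, "jaw": 4.2}
  ]
}}

```text
clock: 14.95
eef_pos: [0.4562, -0.3028, 0.03]
tool_rot: [-0.001, 0.7, -0.0, 0.715]
ft_force: [-0.8, 0.2, 6.4]
grip_width: 0.049
```

Request:
{"api": "step_arm", "payload": {
  "series": [
    {"x": 0, "y": 0, "z": 0, "twist": 0, "jaw": 4.2},
    {"x": 0, "y": 0, "z": 2, "twist": 0, "jaw": 4.2},
    {"x": 0, "y": 0, "z": 5, "twist": 0, "jaw": 4.2},
    {"x": 0, "y": 0, "z": 9, "twist": 0, "jaw": 4.2},
    {"x": 0, "y": 0, "z": 11.5, "twist": 0, "jaw": 4.2},
    {"x": 0, "y": 0, "z": 11.5, "twist": 0, "jaw": 4.2},
    {"x": 0, "y": 0, "z": 11.5, "twist": 0, "jaw": 4.2}
  ]
}}

```text
clock: 15.53
eef_pos: [0.4577, -0.3038, 0.1478]
tool_rot: [-0.002, 0.698, -0.001, 0.716]
ft_force: [-0.2, -1.0, -2.1]
grip_width: 0.0488
```

Request:
{"api": "step_arm", "payload": {
  "series": [
    {"x": 0.8, "y": 2, "z": 0, "twist": 0, "jaw": 4.2},
    {"x": 2.2, "y": 5.4, "z": 0, "twist": 0, "jaw": 4.2},
    {"x": 3.7, "y": 9, "z": 0, "twist": 0, "jaw": 4.2},
    {"x": 5.2, "y": 12.6, "z": 0, "twist": 0, "jaw": 4.2},
    {"x": 6.7, "y": 16.2, "z": 0, "twist": 0, "jaw": 4.2},
    {"x": 8.2, "y": 19.8, "z": 0, "twist": 0, "jaw": 4.2},
    {"x": 9.7, "y": 23.4, "z": 0, "twist": 0, "jaw": 4.2},
    {"x": 11.2, "y": 27, "z": 0, "twist": 0, "jaw": 4.2},
    {"x": 12.7, "y": 30.6, "z": 0, "twist": 0, "jaw": 4.2},
    {"x": 14.1, "y": 34, "z": 0, "twist": 0, "jaw": 4.2}
  ]
}}

```text
clock: 16.37
eef_pos: [0.598, 0.0383, 0.1459]
tool_rot: [-0.003, 0.699, -0.001, 0.715]
ft_force: [0.1, 0.0, -1.1]
grip_width: 0.0489
```

Request:
{"api": "step_arm", "payload": {
  "series": [
    {"x": 0.9, "y": 2.5, "z": 0, "twist": 0, "jaw": 4.2},
    {"x": 1.4, "y": 3.6, "z": 0, "twist": 0, "jaw": 4.2},
    {"x": 1.4, "y": 3.6, "z": 0, "twist": 0, "jaw": 4.2},
    {"x": 1.4, "y": 3.6, "z": 0, "twist": 0, "jaw": 4.2},
    {"x": 1.4, "y": 3.6, "z": 0, "twist": 0, "jaw": 4.2}
  ]
}}

```text
clock: 16.78
eef_pos: [0.611, 0.0731, 0.1449]
tool_rot: [-0.003, 0.7, -0.002, 0.714]
ft_force: [-0.2, 0.4, -1.8]
grip_width: 0.0487
```

Request:
{"api": "step_arm", "payload": {
  "series": [
    {"x": 0.1, "y": 0.1, "z": -3, "twist": 0, "jaw": 4.2},
    {"x": 0.1, "y": 0.1, "z": -6, "twist": 0, "jaw": 4.2},
    {"x": 0.1, "y": 0.1, "z": -8.5, "twist": 0, "jaw": 4.2},
    {"x": 0.1, "y": 0.1, "z": -9.5, "twist": 0, "jaw": 4.2},
    {"x": 0.1, "y": 0.1, "z": -10, "twist": 0, "jaw": 4.2},
    {"x": 0.1, "y": 0.1, "z": -10, "twist": 0, "jaw": 4.2},
    {"x": 0.1, "y": 0.1, "z": -10, "twist": 0, "jaw": 4.2},
    {"x": 0.1, "y": 0.1, "z": -10, "twist": 0, "jaw": 4.2}
  ]
}}

```text
clock: 17.45
eef_pos: [0.6136, 0.0739, 0.047]
tool_rot: [-0.002, 0.698, -0.002, 0.716]
ft_force: [-0.5, -0.4, -0.7]
grip_width: 0.0491
```

Request:
{"api": "step_arm", "payload": {
  "series": [
    {"x": 0, "y": 0, "z": -0.4, "twist": 0, "jaw": 4.2},
    {"x": 0, "y": 0, "z": -0.7, "twist": 0, "jaw": 4.2},
    {"x": 0, "y": 0, "z": -0.9, "twist": 0, "jaw": 4.2},
    {"x": 0, "y": 0, "z": -0.9, "twist": 0, "jaw": 4.2},
    {"x": 0, "y": 0, "z": -0.9, "twist": 0, "jaw": 4.2}
  ]
}}

```text
clock: 17.87
eef_pos: [0.6139, 0.074, 0.0382]
tool_rot: [-0.002, 0.698, -0.002, 0.716]
ft_force: [0.7, 0.0, 0.5]
grip_width: 0.0487
```

Request:
{"api": "step_arm", "payload": {
  "series": [
    {"x": 0, "y": 0, "z": -0.1, "twist": 0, "jaw": 4.2},
    {"x": 0, "y": 0, "z": -0.15, "twist": 0, "jaw": 4.2},
    {"x": 0, "y": 0, "z": -0.15, "twist": 0, "jaw": 4.2}
  ]
}}

```text
clock: 18.12
eef_pos: [0.6139, 0.074, 0.0381]
tool_rot: [-0.002, 0.698, -0.002, 0.716]
ft_force: [-2.2, -0.1, 7.1]
grip_width: 0.0488
```

Request:
{"api": "step_arm", "payload": {
  "series": [
    {"x": 0, "y": 0, "z": 0, "twist": 0, "jaw": 6},
    {"x": 0, "y": 0, "z": 0, "twist": 0, "jaw": 7.5},
    {"x": 0, "y": 0, "z": 0, "twist": 0, "jaw": 8.5},
    {"x": 0, "y": 0, "z": 0, "twist": 0, "jaw": 8.5},
    {"x": 0, "y": 0, "z": 3, "twist": 0, "jaw": 8.5},
    {"x": 0, "y": 0, "z": 7, "twist": 0, "jaw": 8.5},
    {"x": 0, "y": 0, "z": 10, "twist": 0, "jaw": 8.5},
    {"x": 0, "y": 0, "z": 12, "twist": 0, "jaw": 8.5},
    {"x": 0, "y": 0, "z": 12, "twist": 0, "jaw": 8.5},
    {"x": 0, "y": 0, "z": 12, "twist": 0, "jaw": 8.5}
  ]
}}

```text
clock: 18.95
eef_pos: [0.615, 0.0742, 0.1596]
tool_rot: [-0.002, 0.697, -0.002, 0.717]
ft_force: [-0.7, 0.1, -1.1]
grip_width: 0.0849
```

```bash
python3 - <<'E'
from h import *
p,d=bot.camera("scene");blobs("scene",p,d,["blue","yellow"],150)
cv2.imwrite("pics/s7.png",p[:,:,::-1])
E
```

```text
scene blue px [18.  5.] A 407 ztop -0.444 mec (-960.5 -2113.6) r126.7 mean [ -947.3 -2104. ] mid [ -952.1 -2128.7]
scene blue px [397. 199.] A 761 ztop 0.087 mec (442.5 283.5) r31.5 mean [444.3 284.1] mid [442.5 283.8]
scene blue px [259. 238.] A 646 ztop 0.081 mec (614.4 73.4) r25.3 mean [615.6  74.1] mid [614.8  73.9]
scene blue px [307. 250.] A 458 ztop 0.067 mec (601.1 156.9) r21.5 mean [601.5 157.9] mid [600.4 157.6]
scene blue px [355. 262.] A 283 ztop 0.055 mec (585.8 241.6) r16.0 mean [586.6 241.1] mid [586.2 241.1]
scene blue px [ 48. 307.] A 5998 ztop 0.035 mec (830.4 -218.3) r95.9 mean [ 829.9 -209.9] mid [ 828.  -218.3]
scene yellow px [317. 194.] A 438 ztop 0.065 mec (459.8 136.3) r23.0 mean [461.2 136.5] mid [459.8 136.5]
scene yellow px [477. 416.] A 315 ztop 0.165 mec (826.9 407.9) r26.4 mean [824.8 406.1] mid [826.  407.9]
```

View pics/s7.png

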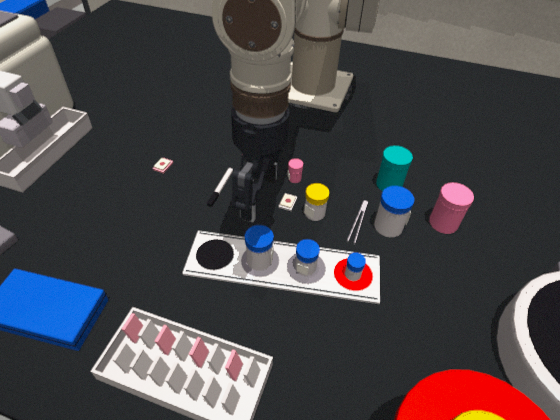

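Large lid at (259,238) is on its grey mark, and the yellow pot has not moved. The extra-large one is at (397,199) in blue; the turquoise pot (394,166) and pink pot (451,207) are the look-alikes.

Request:
{"api": "step_arm", "payload": {
  "series": [
    {"x": -1.3, "y": 1.6, "z": 0, "twist": 0, "jaw": 8.54},
    {"x": -3.5, "y": 4.3, "z": 0, "twist": 0, "jaw": 8.54},
    {"x": -6, "y": 7.3, "z": 0, "twist": 0, "jaw": 8.54},
    {"x": -8.5, "y": 10.3, "z": 0, "twist": 0, "jaw": 8.54},
    {"x": -11, "y": 13.4, "z": 0, "twist": 0, "jaw": 8.54},
    {"x": -13.5, "y": 16.5, "z": 0, "twist": 0, "jaw": 8.54},
    {"x": -16, "y": 19.5, "z": 0, "twist": 0, "jaw": 8.54},
    {"x": -17.3, "y": 21, "z": 0, "twist": 0, "jaw": 8.54},
    {"x": -17.3, "y": 21, "z": 0, "twist": 0, "jaw": 8.54},
    {"x": -17.3, "y": 21, "z": 0, "twist": 0, "jaw": 8.54}
  ]
}}

```text
clock: 19.83
eef_pos: [0.4391, 0.2842, 0.156]
tool_rot: [-0.004, 0.699, -0.001, 0.715]
ft_force: [-0.2, -0.5, 0.0]
grip_width: 0.0853
```

Request:
{"api": "step_arm", "payload": {
  "series": [
    {"x": 0, "y": 0, "z": -2, "twist": 0, "jaw": 8.54},
    {"x": 0, "y": 0, "z": -4, "twist": 0, "jaw": 8.54},
    {"x": 0, "y": 0, "z": -4, "twist": 0, "jaw": 8.54},
    {"x": 0, "y": 0, "z": -4, "twist": 0, "jaw": 8.54},
    {"x": 0, "y": 0, "z": -4, "twist": 0, "jaw": 8.54}
  ]
}}

```text
clock: 20.25
eef_pos: [0.4398, 0.2834, 0.1162]
tool_rot: [-0.004, 0.699, -0.002, 0.715]
ft_force: [0.8, 0.1, 0.8]
grip_width: 0.0852
```

```bash
python3 - <<'E'
from h import *
p,d=bot.camera("wrist");cv2.imwrite("pics/w8.png",p[:,:,::-1])
print(bot.get_obs()["eef_pos"])
E
```

```text
[0.44016156 0.28386308 0.11676244]
```

View pics/w8.png

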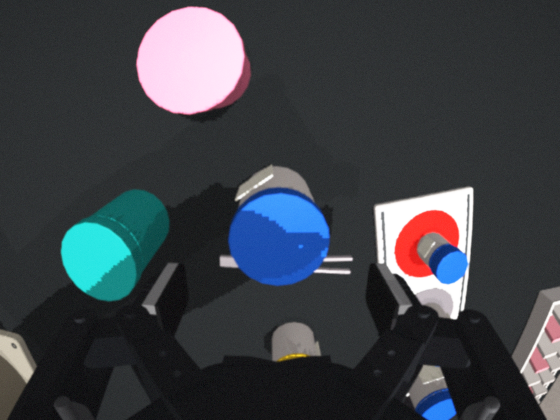

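The extra-large pot, lid at (279,235), lies midway between the jaws. The turquoise pot at (100,258) is clear of the left finger.

Request:
{"api": "step_arm", "payload": {
  "series": [
    {"x": 0.15, "y": 0, "z": -1, "twist": 0, "jaw": 8.54},
    {"x": 0.2, "y": 0, "z": -2.5, "twist": 0, "jaw": 8.54},
    {"x": 0.2, "y": 0, "z": -4, "twist": 0, "jaw": 8.54},
    {"x": 0.2, "y": 0, "z": -4.5, "twist": 0, "jaw": 8.54},
    {"x": 0.2, "y": 0, "z": -4.5, "twist": 0, "jaw": 8.54}
  ]
}}

```text
clock: 20.72
eef_pos: [0.4415, 0.2831, 0.0705]
tool_rot: [-0.004, 0.699, -0.002, 0.715]
ft_force: [0.1, -0.7, -0.9]
grip_width: 0.0855
```

Request:
{"api": "step_arm", "payload": {
  "series": [
    {"x": 0.1, "y": 0.1, "z": -1.5, "twist": 0, "jaw": 8.54},
    {"x": 0.1, "y": 0.1, "z": -3, "twist": 0, "jaw": 8.54},
    {"x": 0.1, "y": 0.1, "z": -3.4, "twist": 0, "jaw": 8.54},
    {"x": 0.1, "y": 0.1, "z": -3.4, "twist": 0, "jaw": 8.54},
    {"x": 0.1, "y": 0.1, "z": -3.4, "twist": 0, "jaw": 7},
    {"x": 0.1, "y": 0.1, "z": -3.4, "twist": 0, "jaw": 6.2},
    {"x": 0.1, "y": 0.1, "z": -3.4, "twist": 0, "jaw": 5},
    {"x": 0.1, "y": 0.1, "z": -3.4, "twist": 0, "jaw": 5},
    {"x": 0.1, "y": 0.1, "z": -3.4, "twist": 0, "jaw": 5},
    {"x": 0.1, "y": 0.1, "z": -3.4, "twist": 0, "jaw": 5}
  ]
}}

```text
clock: 21.55
eef_pos: [0.4433, 0.2849, 0.0383]
tool_rot: [-0.003, 0.699, -0.002, 0.715]
ft_force: [-1.1, -0.3, 5.7]
grip_width: 0.0592
```

Request:
{"api": "step_arm", "payload": {
  "series": [
    {"x": 0, "y": 0, "z": 0, "twist": 0, "jaw": 5},
    {"x": 0, "y": 0, "z": 2, "twist": 0, "jaw": 5},
    {"x": 0, "y": 0, "z": 5, "twist": 0, "jaw": 5},
    {"x": 0, "y": 0, "z": 9, "twist": 0, "jaw": 5},
    {"x": 0, "y": 0, "z": 12, "twist": 0, "jaw": 5},
    {"x": 0, "y": 0, "z": 13, "twist": 0, "jaw": 5},
    {"x": 0, "y": 0, "z": 13, "twist": 0, "jaw": 5},
    {"x": 0, "y": 0, "z": 13, "twist": 0, "jaw": 5}
  ]
}}

```text
clock: 22.22
eef_pos: [0.443, 0.2847, 0.1677]
tool_rot: [-0.003, 0.699, -0.002, 0.715]
ft_force: [0.2, -0.0, -2.5]
grip_width: 0.0591
```

Request:
{"api": "step_arm", "payload": {
  "series": [
    {"x": 1.3, "y": -2, "z": 0, "twist": 0, "jaw": 5},
    {"x": 3.2, "y": -5, "z": 0, "twist": 0, "jaw": 5},
    {"x": 5.2, "y": -8.2, "z": 0, "twist": 0, "jaw": 5},
    {"x": 7.2, "y": -11.4, "z": 0, "twist": 0, "jaw": 5},
    {"x": 9.2, "y": -14.6, "z": 0, "twist": 0, "jaw": 5},
    {"x": 11.2, "y": -17.8, "z": 0, "twist": 0, "jaw": 5},
    {"x": 13.2, "y": -21, "z": 0, "twist": 0, "jaw": 5},
    {"x": 15.2, "y": -24.2, "z": 0, "twist": 0, "jaw": 5},
    {"x": 17, "y": -27, "z": 0, "twist": 0, "jaw": 5},
    {"x": 18.3, "y": -29, "z": 0, "twist": 0, "jaw": 5}
  ]
}}

```text
clock: 23.05
eef_pos: [0.6253, -0.0085, 0.1635]
tool_rot: [-0.003, 0.701, -0.003, 0.713]
ft_force: [0.3, 0.4, -2.1]
grip_width: 0.0592
```

Request:
{"api": "step_arm", "payload": {
  "series": [
    {"x": 0, "y": 0, "z": 0, "twist": 0, "jaw": 5},
    {"x": 0, "y": 0, "z": 0, "twist": 0, "jaw": 5},
    {"x": 0, "y": 0, "z": 0, "twist": 0, "jaw": 5}
  ]
}}

```text
clock: 23.3
eef_pos: [0.6233, -0.0083, 0.1602]
tool_rot: [-0.002, 0.703, -0.003, 0.711]
ft_force: [0.5, 0.1, -3.1]
grip_width: 0.0588
```

Request:
{"api": "step_arm", "payload": {
  "series": [
    {"x": 0.3, "y": 0, "z": -3, "twist": 0, "jaw": 5},
    {"x": 0.3, "y": 0, "z": -6, "twist": 0, "jaw": 5},
    {"x": 0.3, "y": 0, "z": -8.5, "twist": 0, "jaw": 5},
    {"x": 0.3, "y": 0, "z": -9.7, "twist": 0, "jaw": 5},
    {"x": 0.3, "y": 0, "z": -10.2, "twist": 0, "jaw": 5},
    {"x": 0.3, "y": 0, "z": -10.2, "twist": 0, "jaw": 5},
    {"x": 0.3, "y": 0, "z": -10.2, "twist": 0, "jaw": 5},
    {"x": 0.3, "y": 0, "z": -10.2, "twist": 0, "jaw": 5}
  ]
}}

```text
clock: 23.97
eef_pos: [0.6273, -0.0077, 0.0598]
tool_rot: [-0.003, 0.702, -0.003, 0.712]
ft_force: [0.4, 0.3, -2.3]
grip_width: 0.059
```

Request:
{"api": "step_arm", "payload": {
  "series": [
    {"x": 0.1, "y": -0.1, "z": -0.4, "twist": 0, "jaw": 5},
    {"x": 0.1, "y": -0.1, "z": -0.8, "twist": 0, "jaw": 5},
    {"x": 0.1, "y": -0.1, "z": -1.1, "twist": 0, "jaw": 5},
    {"x": 0.1, "y": -0.1, "z": -1.2, "twist": 0, "jaw": 5},
    {"x": 0.1, "y": -0.1, "z": -1.2, "twist": 0, "jaw": 5},
    {"x": 0.1, "y": -0.1, "z": -1.2, "twist": 0, "jaw": 5}
  ]
}}

```text
clock: 24.47
eef_pos: [0.6281, -0.0088, 0.0475]
tool_rot: [-0.003, 0.702, -0.003, 0.712]
ft_force: [0.5, 0.5, -2.4]
grip_width: 0.059
```

Request:
{"api": "step_arm", "payload": {
  "series": [
    {"x": 0, "y": 0, "z": -0.1, "twist": 0, "jaw": 5},
    {"x": 0, "y": 0, "z": -0.2, "twist": 0, "jaw": 5},
    {"x": 0, "y": 0, "z": -0.2, "twist": 0, "jaw": 5},
    {"x": 0, "y": 0, "z": -0.2, "twist": 0, "jaw": 5}
  ]
}}

```text
clock: 24.8
eef_pos: [0.6283, -0.0089, 0.0462]
tool_rot: [-0.003, 0.702, -0.003, 0.712]
ft_force: [-1.9, -0.5, 1.4]
grip_width: 0.0587
```

Contact: the force reading went from -2.4 to +1.4 N. I release and rise.

Request:
{"api": "step_arm", "payload": {
  "series": [
    {"x": 0, "y": 0, "z": 0, "twist": 0, "jaw": 7},
    {"x": 0, "y": 0, "z": 0, "twist": 0, "jaw": 8.5},
    {"x": 0, "y": 0, "z": 0, "twist": 0, "jaw": 8.54},
    {"x": 0, "y": 0, "z": 0, "twist": 0, "jaw": 8.54},
    {"x": 0, "y": 0, "z": 2, "twist": 0, "jaw": 8.54},
    {"x": 0, "y": 0, "z": 5, "twist": 0, "jaw": 8.54},
    {"x": 0, "y": 0, "z": 9, "twist": 0, "jaw": 8.54},
    {"x": 0, "y": 0, "z": 12, "twist": 0, "jaw": 8.54},
    {"x": 0, "y": 0, "z": 14, "twist": 0, "jaw": 8.54},
    {"x": 0, "y": 0, "z": 14, "twist": 0, "jaw": 8.54}
  ]
}}

```text
clock: 25.63
eef_pos: [0.6317, -0.0089, 0.1927]
tool_rot: [-0.003, 0.698, -0.003, 0.716]
ft_force: [0.8, -0.4, 0.8]
grip_width: 0.0852
```

Request:
{"api": "step_arm", "payload": {
  "series": [
    {"x": -2, "y": -2, "z": 0, "twist": 0, "jaw": 8.54},
    {"x": -5, "y": -4, "z": 0, "twist": 0, "jaw": 8.54},
    {"x": -8, "y": -6, "z": 0, "twist": 0, "jaw": 8.54},
    {"x": -11, "y": -8, "z": 0, "twist": 0, "jaw": 8.54},
    {"x": -14, "y": -11, "z": 0, "twist": 0, "jaw": 8.54},
    {"x": -16, "y": -14, "z": 0, "twist": 0, "jaw": 8.54},
    {"x": -16, "y": -17, "z": 0, "twist": 0, "jaw": 8.54},
    {"x": -16, "y": -20, "z": 0, "twist": 0, "jaw": 8.54},
    {"x": -16, "y": -20, "z": 0, "twist": 0, "jaw": 8.54},
    {"x": -16, "y": -20, "z": 0, "twist": 0, "jaw": 8.54}
  ]
}}

```text
clock: 26.47
eef_pos: [0.471, -0.21, 0.1919]
tool_rot: [-0.001, 0.698, -0.004, 0.716]
ft_force: [0.1, 0.4, 0.4]
grip_width: 0.0855
```

```bash
python3 - <<'E'
from h import *
for n in ["scene","top"]:
    p,d=bot.camera(n);blobs(n,p,d,["blue","yellow"],150)
    cv2.imwrite(f"pics/{n}9.png",p[:,:,::-1])
E
```

```text
scene blue px [18.  5.] A 404 ztop -0.444 mec (-963.9 -2103.2) r130.3 mean [ -944.8 -2114.4] mid [ -956.6 -2124.4]
scene blue px [211. 226.] A 918 ztop 0.095 mec (629.1 -9.1) r31.0 mean [629.8  -8.3] mid [629.   -8.8]
scene blue px [259. 238.] A 655 ztop 0.081 mec (614.4 74.1) r25.5 mean [615.6  74.1] mid [614.2  74.2]
scene blue px [307. 250.] A 458 ztop 0.067 mec (600.8 158.2) r20.8 mean [601.7 157.9] mid [600.3 157.4]
scene blue px [355. 262.] A 283 ztop 0.055 mec (586.2 240.9) r16.0 mean [586.6 241.2] mid [586.1 241. ]
scene blue px [ 48. 307.] A 5977 ztop 0.035 mec (830.1 -218.5) r95.0 mean [ 829.9 -210.1] mid [ 828.4 -219.1]
scene yellow px [317. 193.] A 439 ztop 0.065 mec (460.8 135.8) r23.8 mean [461.3 136.6] mid [460.7 136.5]
scene yellow px [477. 416.] A 316 ztop 0.165 mec (827.2 407.7) r26.2 mean [824.8 406.2] mid [826.4 407.7]
top blue px [384.  62.] A 3164 ztop 0.036 mec (829.7 -219.1) r95.6 mean [ 829.  -218.5] mid [ 829.4 -219.5]
top blue px [298. 137.] A 607 ztop 0.096 mec (628.0 -9.1) r29.8 mean [627.8  -9.7] mid [628.2  -9.2]
top blue px [259. 145.] A 388 ztop 0.082 mec (613.6 73.0) r24.2 mean [613.3  72.5] mid [613.5  73. ]
top blue px [220. 153.] A 249 ztop 0.068 mec (598.9 156.6) r18.9 mean [599.4 156.7] mid [598.7 157. ]
top yellow px [82. 15.] A 1353 ztop 0.166 mec (859.3 419.5) r44.7 mean [852.7 419. ] mid [850.  418.9]
top yellow px [120.  63.] A 1446 ztop 0.106 mec (818.8 391.8) r69.9 mean [796.7 376.4] mid [815.3 391.5]
top yellow px [229. 218.] A 385 ztop 0.066 mec (460.0 136.1) r22.7 mean [459.6 135.8] mid [459.9 135.7]
```

View pics/scene9.png

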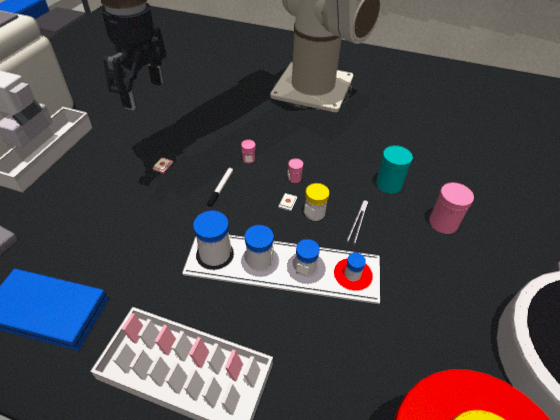

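View pics/top9.png

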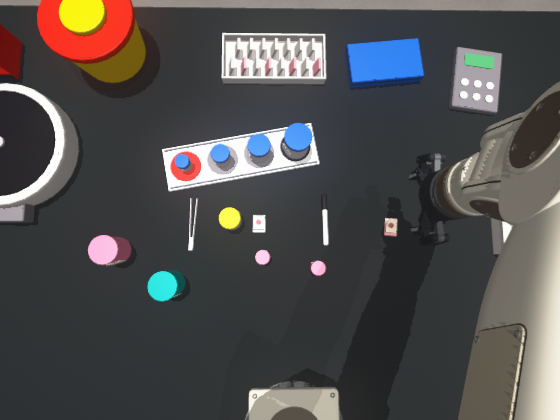

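All four pots stand in order on the marks: XL lid at (211,226), large (259,238), medium (307,250) and small (355,262) in the scene view. All are within about 2–3 mm of the mark centres. The yellow pot has not moved, and the arm is clear and still.

```bash
python3 - <<'E'
from workcell import bot
print(bot.job_done(), bot.get_obs()["clock"])
E
```

```text
the job is handed in; nothing more can be done
the job is handed in; nothing more can be done
```

I put the four blue-lidded pots on the tray marks in size order, small on red, then medium, large, and extra-large on black. I released them all, moved the arm clear and handed the job in at about 27 s; no verdict was reported.

- **Centring:** in the last pictures all four stood about 1–3 mm from their mark centres, against the 12 mm allowed. The top camera's last colour check did not pick out the small pot, so its position (586, 241 mm, against the red mark at 584, 242 mm) is from the scene camera only.
- **Standing and upright:** the lid heights match pots standing on the tray, and they look upright in both views. I did not measure their tilt angle.
- **Yellow pot:** it is within 1 mm of where it started.
- **Disagreements:** the two cameras differ by 1–2 mm, within their calibration. The tool gathered up to about 0.03 rad of tilt along the way. The steps cannot correct this tilt, and it had no visible effect on the pots.

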